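Snap the lid onto the sulfur tub

TASK

The wide specimen tub, with the sulfur cluster inside, has been left open. Pick up the wide lid by its knob, set it on the wide tub and press it down until it snaps fully home all round, then let go. Leave the narrow lid lying where it is.

Things in the scene. Friction and masses are not known exactly. Their poses are not given: they have to be found in the camera images.
- wide_tub: Wider of two round grey tubs, open-topped, stuck to the table, yellow sulfur cluster on its floor. Outer diameter 102 mm, mouth 94 mm, rim 62 mm above the table. Four spring catches just below the rim stand 7 mm inward; pressing the lid past them takes 4 to 15 N. Origin at the centre of its underside, z up. When home, the lid's origin is 37 mm above this one; merely laid on, about 12 mm higher.
- wide_lid: Wider of two white round lids, 60 g, lying knob up. Origin at the centre of its underside, z up. Disc diameter 108 mm, from 25 to 30 mm above the origin; upright cylindrical knob, diameter 26 mm, from 30 to 60 mm. The plug below the disc tapers from diameter 86 mm at 13 mm to 64 mm at the origin, so it centres itself in the mouth from a few mm off. Yaw is free.
- narrow_tub: Round grey plastic tub, the narrower of two, stuck to the table, with a quartz crystal in it. Outer diameter 68 mm, 50 mm tall. Origin at the centre of its underside. Not needed; it stays open.
- narrow_lid: White round plastic lid, the narrower of two, resting on its plug on the table. Disc 74 mm in diameter, its top 25 mm above the origin, the same 26 mm knob on it to 55 mm. Origin at the centre of the plug's underside. Leave it where it lies.
There are look-alikes about, which are no part of the job. Leave any red or turquoise look-alike of the wide_tub alone.

How it is judged:
At the end, for the whole second after the job is handed in: The wide lid sits snapped home on the wide tub: centred within 10 mm, its disc down on the rim within 2.5 mm and level within 0.04 rad, at rest; the narrow lid lies within 20 mm of where it began (horizontal distance between wide_lid and wide_tub below 0.01 m and z of wide_lid in the frame of wide_tub between 0.032 and 0.0395 m and angle between wide_lid's own z axis and vertical below 0.04 rad and linear speed of wide_lid below 0.01 m/s and distance of narrow_lid from where it was at the start of the episode below 0.02 m); the robot touches nothing.
It fails at once if the narrow lid is moved more than 20 mm (distance of narrow_lid from where it was at the start of the episode above 0.02 m).
It also fails if it takes over 38 s, if anything falls off the work surface, if the arm or the gripper's body presses on something with over 40 N, if the wrist force passes 120 N, or if a joint passes its speed limit or range.

ROBOT

A 6-joint arm with a two-finger parallel gripper is mounted at the origin on the work surface. World frame = base frame: x ahead of the robot, y to its left, z up, the work surface at z = 0. Lengths are in m, angles in rad, forces in N, time in s.
With the tool pointing down it reaches from about 0.25 to 0.725 m from the base axis. Payload 4 kg.
Tool frame: the origin (TCP) lies on the centre line of the jaws, within the pads' length; the fingertips stand ahead of it and the grasp point (between the pads) lies 3 mm ahead of it (bot.tcp_to_tips is the z of the fingertips in the tool frame, in m); z points along the fingers, y is the line along which they close (so a half turn about z gives the same grasp; the last joint's range is limited). The gripper opens to 85 mm and grips with 20 to 120 N. Pads are 22 mm wide; open, the fingers measure 114 mm over their backs; the gripper's body (76 mm by 85 mm) begins 54 mm behind the grasp point. The pads swing forward as they close: fully open they stand 13 mm farther back than shut.
Start: joints at [1.149, 0.241, 0.005, 1.335, 0, 1.571], TCP at [0.205, 0.456, 0.253] pointing down, gripper open.
Joint ranges: [-2.72, 2.72], [-1.05, 1.87], [-1.09, 1.28], [-1.99, 2.15], [-1.42, 1.44], [-3.14, 3.14]. Speed limits (rad/s): [2.79, 2.79, 3.14, 3.14, 3.14, 3.14].

INTERFACE

Orientations are given as a unit quaternion [x, y, z, w].
In Python, from workcell import telemetry, camera, camera_params, ticket, boxes_of, cut_out, spot_point, bot gives the robot as it stands.
- The arm moves only by the shell command python3 -m creep 'ROWS'. ROWS is text: rows parted by semicolons, each of 5 numbers parted by spaces: the opening, from 0 (shut) to 1 (fully open), then the shift along the tool's x, y, z in units of 150 mm (1.0 is 150 mm), then the turn about the tool's z in units of 180 degrees (1.0 is 180 degrees). In form: claw x y z turn; .... A call has 1 to 12 rows; each row is the pose to reach, as a shift and turn from the pose commanded when the call began, along the tool's axes at that moment, turning the shorter way round; what a row does not reach only later rows make up. A row lasts 1/8 s, in which the tool goes at most 62.5 mm and 10.7 degrees, less where a joint would pass 70% of its speed; a pose out of reach is approached as far as the arm can. A call with a number of a shift or a turn outside -1 to 1 is refused whole. A call with a gripper value outside its range is refused whole. The fingers move at their own pace and stop on an object; the grip force is fixed at half the most. Time passes only in rows, so rows that repeat a pose let the fingers close. It gives the time, the measured TCP pose, the force, the opening and the grip force at its end, in the units of the state.
- telemetry.get_obs(): the state, without advancing time (a new reading comes with each control period).
- camera(name): name is "side" or "top"; returns the picture (384x512x3 uint8, red, green, blue); there is no depth.
- camera_params(name): a dict with "camera_matrix" (3x3 intrinsics, pixels), "k1" (the pictures are not rectified: a ray, as slopes to the right and down, at radius r is drawn at 1 + k1 r^2 times it, then the intrinsics apply), "eye" and "attitude" of the camera in the world. Camera axes: x right, y down, z forward; pixel columns grow to the right and rows downward; lengths in m; the calibration is good to about 2 mm. A picture is of the moment at which its call begins. camera_params takes no time and is no camera call.
- ticket.job_done(): hands the job in; it is judged then, once.
Trained networks look in the newest picture that a camera, given by its name, has taken for a name from the list of things; names that differ only in an ending like _2 or _b are one class to them, and where a whole thing is asked for, a point or a joint stands for the part that bears it (a point fixed in the world has none). Each returns a list of dicts, best first, with "conf" (0 to 1); they miss things now and then, are a little off and sometimes report something else, mostly with a low value. They report only what shows in the picture. A call takes as long as a camera call. They do not tell look-alikes from the thing itself.
- boxes_of(thing, camera): "at" ([x, y, z] in m, in world coordinates, good to about 4 mm: the middle of the surface that is visible of it).
- cut_out(thing, camera): "pixels" (384x512 bool, what is visible of it).
- spot_point(thing, camera): "at" ([x, y, z] in m, in world coordinates, good to about 4 mm: a listed point, or the origin of a listed thing).
The state is a dict: "clock": time; "joint_pos": joint angles; "joint_vel": joint speeds; "tau": joint torques, N m; "eef_pos": TCP position; "tool_rot": TCP orientation; "ft_force": force on the tool from outside, world axes, zero at the start; "ft_torque": the same for the moment, N m; "grip_width": finger opening in m; "grasp_force": force on a finger pad.
Only numpy, scipy, OpenCV 4.12 (cv2) and the standard library are available. Lean on these libraries where they do the work, as an engineer would, in place of code of your own. Each camera call takes 0.05 s, during which the arm holds its last target. There are 200 camera calls.

## Working session

There is one attempt and no reset: what is moved stays moved. The work goes in short steps, Python scripts to look and compute and a shell command to move; the robot and the scene stay as the last step left them, time stands still between calls to the robot, and variables do not carry over. Pictures are saved under pics/ and viewed, at most 10 in all, crops included, and the job is handed in when it is done.

```bash
mkdir -p pics; python3 - <<'E'
from workcell import *
import cv2, numpy as np
ims=[camera(n) for n in ("top","side")]
for n,i in zip(("top","side"),ims): cv2.imwrite(f"pics/{n}0.png",i[:,:,::-1])
for t in ("wide_tub","wide_lid","narrow_lid","narrow_tub"):
  for c in ("top","side"):
    print(t,c,[(np.round(d["at"],3).tolist(),round(d["conf"],2)) for d in spot_point(t,c)])
o=telemetry.get_obs();print(o["clock"],o["eef_pos"],o["tool_rot"],o["grip_width"],bot.tcp_to_tips)
E
```

```text
wide_tub top [([0.474, 0.182, 0.001], 0.78), ([0.298, 0.186, 0.003], 0.76), ([0.367, 0.031, -0.002], 0.72)]
wide_tub side [([0.293, 0.186, -0.003], 0.61), ([0.362, 0.028, -0.007], 0.58)]
wide_lid top [([0.662, -0.178, 0.001], 0.97)]
wide_lid side [([0.664, -0.176, -0.001], 0.58)]
narrow_lid top [([0.647, 0.159, -0.0], 0.97)]
narrow_lid side [([0.648, 0.162, -0.004], 0.73)]
narrow_tub top [([0.453, -0.175, 0.005], 0.93)]
narrow_tub side [([0.45, -0.183, -0.001], 0.57)]
0.5 [0.20468296 0.45615469 0.25328481] [ 2.09336396e-01  9.77843685e-01 -3.88447844e-05 -1.37828612e-05] 0.08537126946331658 0.022
```

View pics/top0.png

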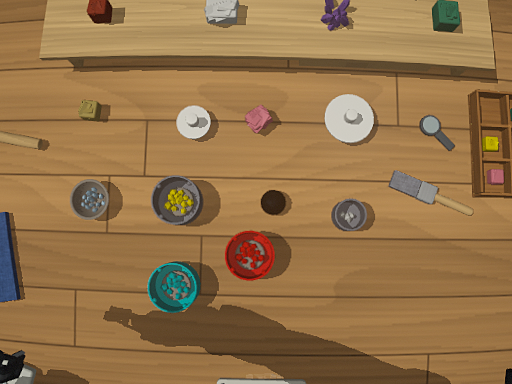

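View pics/side0.png

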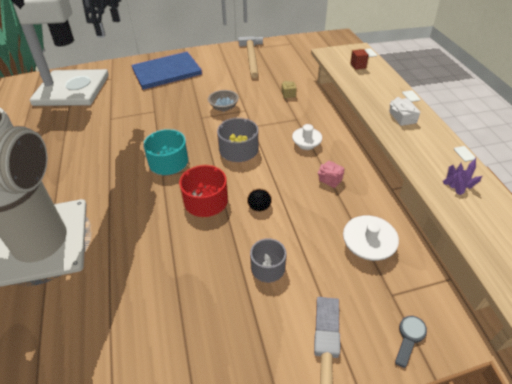

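```bash
cat > h.py <<'E'
from workcell import *
import cv2, numpy as np
from scipy.spatial.transform import Rotation as R
def proj(c,p):
    P=camera_params(c);A=np.array(P["attitude"]);A=R.from_quat(A).as_matrix() if A.size==4 else A
    q=A.T@(np.array(p)-P["eye"]);s=q[:2]/q[2];s=s*(1+P["k1"]*(s@s));K=np.array(P["camera_matrix"]);return (K[:2,:2]@s+K[:2,2])
def togo(p):
    o=telemetry.get_obs();d=R.from_quat(o["tool_rot"]).inv().apply(np.array(p)-o["eef_pos"]);return d/0.15
E
python3 - <<'E'
from h import *
print(camera_params("top"))
for p in ([.474,.182,.062],[.298,.186,.062],[.367,.031,.062],[.662,-.178,.06],[.662,-.178,.03],[.647,.159,.055]): print(p,proj("top",p).round(),proj("side",p).round())
E
```

```text
{'camera_matrix': array([[453.29049014,   0.        , 259.07004056],
       [  0.        , 453.29049014, 197.20013258],
       [  0.        ,   0.        ,   1.        ]]), 'k1': -0.1660147594176223, 'eye': array([0.39746732, 0.01587901, 0.98293414]), 'attitude': array([ 0.71347411, -0.69913119,  0.03451474, -0.03128905])}
[0.474, 0.182, 0.062] [176. 200.] [237. 130.]
[0.298, 0.186, 0.062] [172. 287.] [165. 141.]
[0.367, 0.031, 0.062] [249. 254.] [204. 179.]
[0.662, -0.178, 0.06] [351. 115.] [373. 226.]
[0.662, -0.178, 0.03] [348. 119.] [370. 235.]
[0.647, 0.159, 0.055] [191. 119.] [307. 127.]
```

The top view shows the grey tub with sulfur at (176,200) and the wide lid at (350,118). Red (249,254) and turquoise (173,287) are look-alikes, and the narrow lid is at (193,122). I'll refine the positions with mask silhouettes.

```bash
cat >> h.py <<'E'
def refine(thing,c,rings,guess):
    # fit xy so the silhouette hull of the rings matches the mask hull (centroid)
    camera(c); th=np.linspace(0,2*np.pi,60)
    def cen(pts):
        m=cv2.moments(cv2.convexHull(np.float32(pts)));return np.array([m["m10"],m["m01"]])/m["m00"],m["m00"]
    def model(xy): return cen([proj(c,[xy[0]+r*np.cos(t),xy[1]+r*np.sin(t),z]) for r,z in rings for t in th])
    from scipy.optimize import least_squares
    g=model(guess)
    C=[]
    for d in cut_out(thing,c):
        m=cen(np.argwhere(d["pixels"])[:,::-1]);C.append((np.linalg.norm(m[0]-g[0]),m))
    best=min(C,key=lambda k:k[0])[1]
    s=least_squares(lambda x:model(x)[0]-best[0],guess,diff_step=1e-3)
    return s.x.round(4),best[1],g[1]
E
python3 - <<'E'
from h import *
for c in ("top","side"):
  for a in (("wide_lid",c,[(.054,.025),(.054,.03),(.013,.06)],[.662,-.178]),("wide_tub",c,[(.051,0),(.051,.062)],[.474,.182])):
    try: print(a[0],c,*refine(*a))
    except Exception as e: print(c,a[0],e)
print(togo([.662,-.178,.18]))
E
```

```text
wide_lid top [ 0.6649 -0.1803] 1824.0 1874.3963631144725
wide_tub top [0.4757 0.1851] 1960.5 2077.4932326868875
wide_lid side [ 0.6626 -0.1793] 1867.0 1908.9418578690384
wide_tub side [0.4748 0.1859] 1522.0 1620.3708122463431
[-4.51239658 -2.60902641  0.48873408]
```

```bash
python3 -m creep '1 -0.9 -0.52 0 0;1 -0.9 -0.52 0 0;1 -0.9 -0.52 0 0;1 -0.9 -0.52 0 0'; python3 -m creep '1 -0.9 -0.52 0 0;1 -0.9 -0.52 0 0;1 -0.9 -0.52 0 0;1 -0.9 -0.52 0 0';python3 -c "
from h import *
print(togo([.6636,-.1795,.15]),telemetry.get_obs()['joint_pos'].round(2))"
```

```text
clock: 1.4
eef_pos: [0.2969, 0.3283, 0.2536]
tool_rot: [0.211, 0.977, 0.0, 0.0]
ft_force: [-0.2, 0.4, -0.5]
grip_width: 0.0854
grasp_force: 0.0
clock: 1.9
eef_pos: [0.388, 0.2028, 0.2533]
tool_rot: [0.211, 0.978, 0.0, 0.0]
ft_force: [-0.7, -0.5, 0.7]
grip_width: 0.0851
grasp_force: 0.0
[-2.72426624 -1.56553552  0.68784149] [ 0.48  0.12 -0.15  1.31  0.    0.91]
```

```bash
python3 -m creep '1 -0.9 -0.52 0 0;1 -0.9 -0.52 0 0;1 -0.9 -0.52 0 0;1 -0.9 -0.52 0 0'; python3 -m creep '1 -0.9 -0.52 0 0;1 -0.9 -0.52 0 0;1 -0.9 -0.52 0 0;1 -0.9 -0.52 0 0';python3 -m creep '1 -0.9 -0.52 0.6 0;1 -0.9 -0.52 0.6 0;1 -0.9 -0.52 0.6 0;1 -0.9 -0.52 0.6 0;1 -0.9 -0.52 0.6 0';python3 -c "
from h import *
print(togo([.6636,-.1795,.056]),telemetry.get_obs()['joint_pos'].round(2))
i=camera('side');cv2.imwrite('pics/s1.png',cv2.resize(i[150:290,300:450,::-1],None,fx=4,fy=4))"
```

```text
clock: 2.4
eef_pos: [0.4792, 0.0771, 0.253]
tool_rot: [0.21, 0.978, 0.0, -0.0]
ft_force: [-0.5, 0.8, 0.3]
grip_width: 0.0854
grasp_force: 0.0
clock: 2.9
eef_pos: [0.5703, -0.0489, 0.2525]
tool_rot: [0.21, 0.978, 0.0, -0.001]
ft_force: [-0.7, -0.0, -0.9]
grip_width: 0.0854
grasp_force: 0.0
clock: 3.52
eef_pos: [0.6606, -0.1733, 0.1635]
tool_rot: [0.208, 0.978, 0.0, -0.001]
ft_force: [-0.5, 0.4, 0.6]
grip_width: 0.0854
grasp_force: 0.0
[-0.03600517 -0.03042498  0.71631907] [-0.26  0.66  0.42  1.33  0.    0.16]
```

View pics/s1.png

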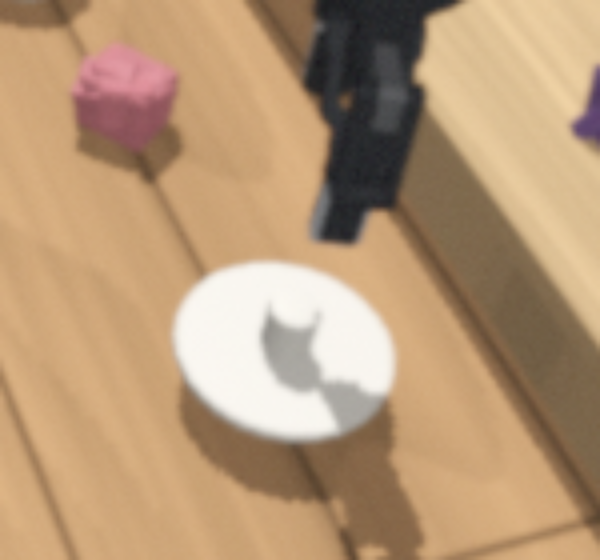

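The gripper is above the lid, with the knob top near crop (295,300), and the shelf is clear of it. I'll descend and close.

```bash
python3 -m creep '1 -0.035 -0.03 0.3 0;1 -0.035 -0.03 0.5 0;1 -0.035 -0.03 0.6 0;1 -0.035 -0.03 0.7 0;1 -0.035 -0.03 0.7 0;0.1 -0.035 -0.03 0.7 0;0.1 -0.035 -0.03 0.7 0;0.1 -0.035 -0.03 0.7 0;0.1 -0.035 -0.03 0.7 0;0.1 -0.035 -0.03 0.7 0;0.1 -0.035 -0.03 0.7 0;0.1 -0.035 -0.03 0.7 0'
```

```text
clock: 5.08
eef_pos: [0.6644, -0.1825, 0.0591]
tool_rot: [0.209, 0.978, -0.0, 0.001]
ft_force: [0.4, -1.5, 5.2]
grip_width: 0.0243
grasp_force: 59.4
```

```bash
python3 -m creep '0 0 0 -0.15 0;0 0 0 -0.4 0;0 0 0 -0.8 0;0 0 0 -0.8 0;0 0 0 -0.8 0'; python3 - <<'E'
from h import *
print(togo([.475,.1845,.18]))
i=camera('side');cv2.imwrite('pics/s2.png',cv2.resize(i[110:270,300:450,::-1],None,fx=3,fy=3))
print(spot_point("wide_lid","side"),spot_point("wide_lid","top") if camera("top") is not None else 0)
E
```

```text
clock: 5.7
eef_pos: [0.6632, -0.1821, 0.1773]
tool_rot: [0.209, 0.978, 0.0, -0.001]
ft_force: [-0.7, 0.2, -1.1]
grip_width: 0.0242
grasp_force: 59.0
[ 2.1455856   1.71606011 -0.01509337]
[{'at': [0.6592, -0.1833, 0.1171], 'conf': 0.6}] [{'at': [0.6609, -0.1812, 0.1196], 'conf': 0.62}]
```

View pics/s2.png

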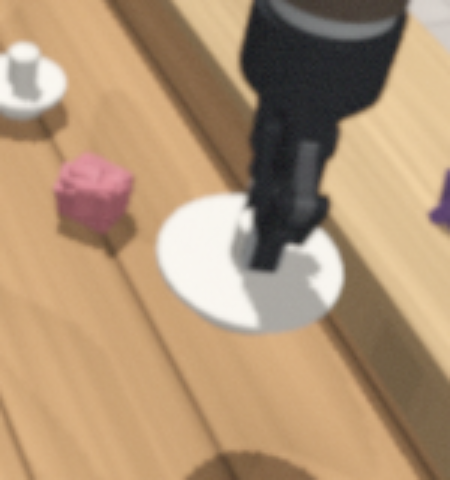

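The lid is held level, around crop (250,260). I'll carry it to the tub.

```bash
for k in 1; do python3 -m creep '0 0.4 0.3 0 0;0 0.71 0.57 0 0;0 0.71 0.57 0 0;0 0.71 0.57 0 0'; python3 -m creep '0 0.4 0.3 0 0;0 0.71 0.57 0 0;0 0.71 0.57 0 0;0 0.71 0.57 0 0'; python3 -m creep '0 0.4 0.3 0 0;0 0.71 0.57 0 0;0 0.71 0.57 0 0;0 0.71 0.57 0 0;0 0.71 0.57 0 0'; done; python3 - <<'E'
from h import *
print(togo([.475,.1845,.18]))
for c in ("side","top"):
  i=camera(c);print(spot_point("wide_lid",c),[d["at"] for d in spot_point("wide_tub",c)])
  cv2.imwrite(f'pics/{c}3.png',cv2.resize(i[60:220,120:320,::-1],None,fx=3,fy=3))
E
```

```text
clock: 6.4
eef_pos: [0.6015, -0.06, 0.1779]
tool_rot: [0.209, 0.978, -0.0, -0.0]
ft_force: [0.0, 0.7, -0.4]
grip_width: 0.0239
grasp_force: 59.0
clock: 6.9
eef_pos: [0.5404, 0.0605, 0.1784]
tool_rot: [0.209, 0.978, -0.0, 0.001]
ft_force: [-0.3, -0.0, -1.3]
grip_width: 0.024
grasp_force: 59.1
clock: 7.52
eef_pos: [0.4787, 0.181, 0.1782]
tool_rot: [0.211, 0.978, -0.0, 0.0]
ft_force: [-0.1, 0.8, -0.5]
grip_width: 0.0243
grasp_force: 59.2
[ 0.03193164  0.01147652 -0.01183172]
[{'at': [0.4748, 0.1823, 0.1196], 'conf': 0.88}] [[0.3611, 0.0301, -0.004], [0.475, 0.1885, -0.0013], [0.2934, 0.1837, -0.0018]]
[{'at': [0.4722, 0.1786, 0.1202], 'conf': 0.96}] [[0.3664, 0.0327, -0.0015], [0.4756, 0.1837, 0.0007], [0.2946, 0.1823, 0.0001]]
```

View pics/side3.png

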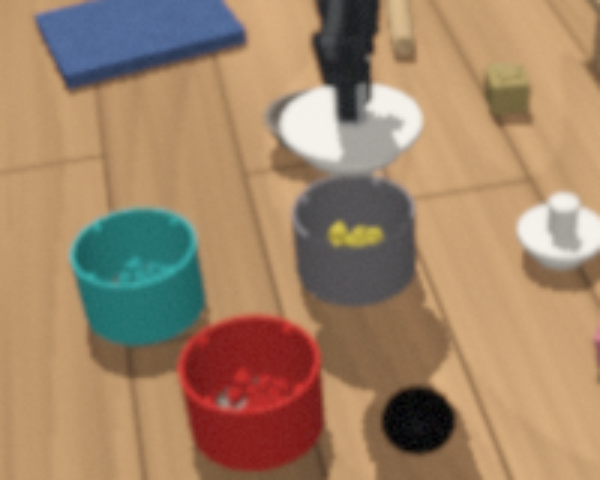

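The lid hangs above the grey tub, at crop (350,125) with the tub at (355,235). I'll lower it gently.

```bash
python3 -m creep '0 0.015 0.02 0.1 0;0 0.015 0.02 0.25 0;0 0.015 0.02 0.35 0;0 0.015 0.02 0.42 0;0 0.015 0.02 0.42 0;0 0.015 0.02 0.45 0;0 0.015 0.02 0.45 0'
```

```text
clock: 8.7
eef_pos: [0.4767, 0.1863, 0.111]
tool_rot: [0.209, 0.978, 0.0, 0.0]
ft_force: [-0.8, 0.7, -0.1]
grip_width: 0.0241
grasp_force: 59.2
```

```bash
python3 -m creep '0 0 0 0.02 0;0 0 0 0.03 0;0 0 0 0.03 0;0 0 0 0.03 0'; python3 -m creep '0 0 0 0.01 0;0 0 0 0.02 0;0 0 0 0.03 0;0 0 0 0.03 0'
```

```text
clock: 9.2
eef_pos: [0.4771, 0.1861, 0.1068]
tool_rot: [0.209, 0.978, 0.0, 0.001]
ft_force: [1.4, -2.2, 4.2]
grip_width: 0.024
grasp_force: 59.5
clock: 9.7
eef_pos: [0.4768, 0.1861, 0.1018]
tool_rot: [0.209, 0.978, -0.0, 0.0]
ft_force: [1.3, -1.6, 2.3]
grip_width: 0.0239
grasp_force: 59.2
```

```bash
python3 -m creep '0 0 0 0.01 0;0 0 0 0.02 0;0 0 0 0.03 0;0 0 0 0.03 0'; python3 -m creep '0 0 0 0.01 0;0 0 0 0.02 0;0 0 0 0.03 0;0 0 0 0.03 0'
```

```text
clock: 10.2
eef_pos: [0.4758, 0.1863, 0.0966]
tool_rot: [0.209, 0.978, -0.0, -0.001]
ft_force: [0.5, -0.7, -3.1]
grip_width: 0.0242
grasp_force: 59.0
clock: 10.7
eef_pos: [0.476, 0.1864, 0.096]
tool_rot: [0.209, 0.978, 0.001, 0.0]
ft_force: [-8.4, -3.8, 20.6]
grip_width: 0.0241
grasp_force: 61.3
```

It has passed the catches and bottomed out at 0.096. I'll press a little more, relax, release and retreat.

```bash
python3 -m creep '0 0 0 0.01 0;0 0 0 0.01 0'; python3 -m creep '0 0 0 -0.03 0;0 0 0 -0.03 0;0.5 0 0 -0.03 0;0.8 0 0 -0.03 0;0.8 0 0 -0.03 0;0.8 0 0 -0.03 0;0.8 0 0 -0.15 0;0.8 0 0 -0.4 0;0.8 0 0 -0.8 0;0.8 0 0 -0.8 0;0.8 0 0 -0.8 0'; python3 - <<'E'
from h import *
for c in ("side","top"):
  i=camera(c);print([d["at"] for d in spot_point("wide_lid",c)],[d["at"] for d in spot_point("narrow_lid",c)])
  cv2.imwrite(f'pics/{c}4.png',cv2.resize(i[60:220,120:320,::-1],None,fx=4,fy=3.75))
E
```

```text
clock: 10.95
eef_pos: [0.476, 0.1864, 0.096]
tool_rot: [0.209, 0.978, 0.001, 0.001]
ft_force: [-10.8, -4.9, 31.5]
grip_width: 0.024
grasp_force: 62.3
clock: 12.32
eef_pos: [0.4764, 0.1862, 0.2112]
tool_rot: [0.209, 0.978, 0.0, 0.0]
ft_force: [-0.5, -0.4, -0.6]
grip_width: 0.0684
grasp_force: 0.0
[[0.4746, 0.188, 0.0357]] [[0.6443, 0.1608, -0.0002]]
[[0.4749, 0.1883, 0.0375]] [[0.6477, 0.1601, -0.0001]]
```

View pics/side4.png

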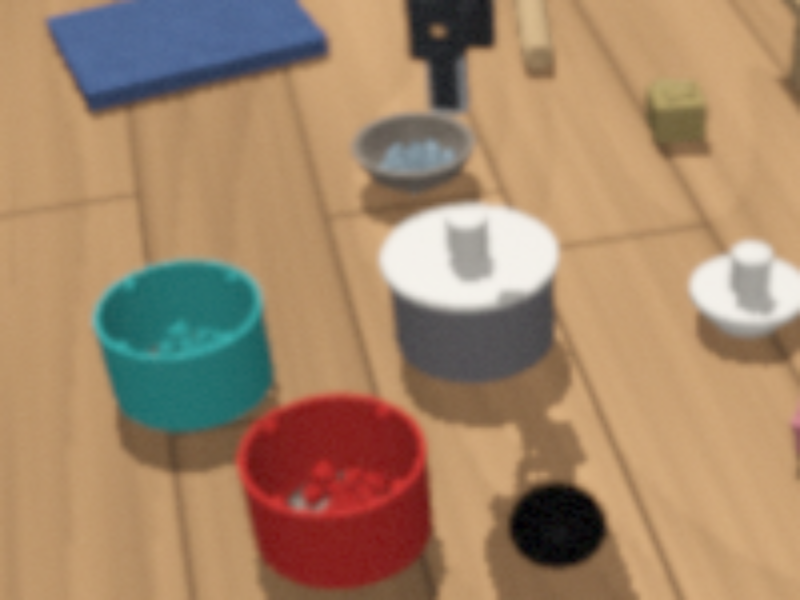

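The wide lid sits flush and level on the grey tub, at crop (470,260). The gripper is clear and the narrow lid hasn't moved.

```bash
python3 -c "
from workcell import ticket
print(ticket.job_done())"
```

```text
the job is handed in; nothing more can be done
None
```

The wide lid is pressed home on the wide grey tub and released, the narrow lid is where it was, and the job is handed in at about 12.5 s; the hand-in gave no verdict.

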